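# Lift the sagging bolt and hold the cage gate ajar

## Task

The self-closing gate of the battery test cage is shut by a worn barrel bolt that has sagged, so its turned-down toe hangs behind the bent-up lip of the keeper. Take the bolt by its black knob, lift it until the toe clears the lip (feel for the top of its slack), draw it back fully without wrenching it against the lip, then pull the gate ajar by about a hand's width (some 80 mm at its free edge). Finish while still gripping the knob and holding the gate there steadily against its spring, and leave the other things on the bench undisturbed.

Things in the scene. Friction and masses are not known exactly. Their poses are not given: they have to be found in the camera images.
- guard: Fixed test cage: white posts, clear panels, open top, 190 x 310 x 165 mm, a pack of purple cells inside. Origin: on the bench under the middle of the closed gate. x points into the cage, y along the closed gate from hinge to latch, z up. The gate (240 mm wide, top at 162 mm) is the cage's front, nearest the robot, and opens towards the robot.
- gate (a joint): Opening angle of the gate in rad: 0 shut, 1.2 wide open. It grows as the free edge comes out of the cage, along the cage's -x, a positive turn about z up. A spring shuts it: about 0.4 N m at shut, 0.65 N m at 0.34 rad. 0.33 rad is 80 mm at the free edge.
- gate_hinge (a point): Point on the gate's upright hinge line, at the height of the bolt (130 mm above the bench). In the cage's frame (0, -120, 130) mm.
- gate_edge (a point): Point at the free edge of the gate, 240 mm from the hinge line, 150 mm above the bench.
- bolt: Brass barrel bolt on the gate's front: level 11 mm rod along the cage's y, axis 130 mm up when sagged, 30 mm before the gate's middle plane; 0.2 to 0.4 kg. Origin: on the axis under the knob. A toe 12 x 12 mm in plan, 106 to 118 mm along +y, reaches 25 mm below the axis. It only lifts and draws. Its guides, tops 165 mm up, stand 45 mm to the latch side and 95 mm to the hinge side of the knob.
- knob (a point): Centre of the black knob with a red band, an upright cylinder 24 mm across and 34 mm high on a 10 mm stem, 57 mm above the rod's axis (knob from 170 to 204 mm above the bench when sagged). Nothing near it is higher than 166 mm, so it can be pinched from above from any side.
- bolt_draw (a joint): How far the bolt is drawn back from the keeper, towards the hinge (along -y of the cage), in m: starts at 0 to 0.005, hard stop at 0.05. Rubs with about 1.5 N. The toe meets the lip at about 0.008 unless it is lifted; it has left the keeper wholly at 0.03 or more.
- bolt_lift (a joint): How far the bolt is lifted in its worn guides, straight up, in m: 0 sagged, hard stop at 0.022. It falls back when let go. The height needed to clear the lip differs each time, 8 to 14 mm.
- keeper: Fixed bright steel keeper on the latch post. Origin: lower edge of its back plate, axes as the cage's; at (-10, 150, 95 to 101) mm in the cage's frame. Its bent-up lip, 12 to 16 mm towards the hinge, stands 18 mm above the origin; the toe hangs behind it. A front cheek 38 mm out and 62 mm tall keeps the gate shut while the toe is in the keeper, lifted or not.
- cell_in: Loose purple cylindrical cell, 18 mm across and 65 mm tall, standing inside the cage. Origin: centre of its underside. Leave alone.
- cell_a: Loose purple cell, 18 x 65 mm, standing beside the cage. Origin: centre of its underside. Leave alone.
- cell_b: A second such cell standing beside the cage. Leave alone.
- tape_roll: Amber tape roll lying flat, 70 mm across, 18 mm high. Origin: centre of its underside. Leave alone.
- strip_tray: White open tray of metal strips, 100 x 140 x 22 mm. Origin: centre of its underside. Leave alone.
- driver: Screwdriver with an orange handle, lying flat. Leave alone.
- carrier: Black cell carrier plate, 45 x 85 x 16 mm, flat on the bench before the cage. Origin: centre of its underside. Leave alone.

How it is judged:
On the way, in this order (a step that is already met when the one before it is completed fails the run):
1. the bolt is lifted at least 7 mm while its toe is still behind the lip (value of joint bolt_lift above 0.007 m and value of joint bolt_draw below 0.03 m), for 0.04 s.
2. the bolt is drawn back at least 38 mm, the gate still less than 0.12 rad open (value of joint bolt_draw above 0.038 m and value of joint gate below 0.12 rad), for 0.04 s.
At the end, for the whole second after the job is handed in: The gate stands 0.21 to 0.48 rad open (about 50 to 115 mm at its free edge) and still (under 0.08 rad/s), the bolt is drawn back more than 33 mm, and the fingers still grip the bolt (more than 3 N) (value of joint gate between 0.21 and 0.48 rad and velocity of joint gate between -0.08 and 0.08 rad/s and value of joint bolt_draw above 0.033 m and contact force between the fingers and bolt above 3 N); the arm keeps its last pose, push and grip.
It fails at once if another thing is moved more than 25 mm, or a cell tipped over (distance of any of cell_in, cell_a, cell_b, tape_roll, strip_tray, driver, carrier from where it was at the start of the episode above 0.025 m or angle between any of cell_in, cell_a, cell_b's own z axis and vertical above 0.5 rad).
It fails at once if the bolt is wrenched against the keeper with more than 40 N (contact force between bolt and keeper above 40 N).
It also fails if it takes over 32 s, if anything falls off the work surface, if the arm or the gripper's body presses on something with over 40 N, if the wrist force passes 120 N, or if a joint passes its speed limit or range.

## Robot

A 6-joint arm with a two-finger parallel gripper is mounted at the origin on the work surface. World frame = base frame: x ahead of the robot, y to its left, z up, the work surface at z = 0. Lengths are in m, angles in rad, forces in N, time in s.
With the tool pointing down it reaches from about 0.3 to 0.75 m from the base axis. Payload 8.5 kg.
Tool frame: the origin (TCP) lies between the finger pads; the fingertips stand 19 mm ahead of it and the grasp point (between the pads) is the TCP; z points along the fingers, y is the direction in which the jaws open and shut (so a half turn about z gives the same grasp; the last joint's range is limited). The gripper opens to 85 mm and grips with 20 to 120 N. Pads are 22 mm wide; open, the fingers measure 114 mm over their backs; the gripper's body (76 mm by 85 mm) begins 54 mm behind the grasp point. The pads swing forward as they close: fully open they stand 13 mm farther back than shut.
Start: joints at [-0.215, 0.381, 1.297, -0, 1.464, -0.215], TCP at [0.55, 0, 0.221] pointing down, gripper open.
Joint ranges: [-3.11, 3.11], [-0.89, 2.33], [0.22, 2.48], [-1.42, 4.56], [0.17, 2.85], [-2.88, 2.88]. Speed limits (rad/s): [2.39, 2.39, 3.14, 3.14, 3.14, 3.14].

## Interface

Orientations are given as a rotation vector (axis times angle).
In Python, from workcell import r gives the robot as it stands. The module is installed in compiled form; this text tells all that it offers. Calls block until the motion is done:
- r.move_ptp(position, orientation): joint-space move of the TCP to a pose.
- r.move_l(position, ori=None, speed=0.15, threshold=None): straight line of the TCP; ori=None keeps the orientation; speed is the mean speed in m/s. With threshold (N) it stops when the force on the tool has changed by that much, and returns True; else False.
- r.goto_joints(angles): joint-space move.
- r.grip(opening): finger opening in m; the grip force is fixed at half the most; returns when the fingers have stopped.
- r.sleep(seconds).
- r.inverse_kinematics(position, orientation): joint angles nearest the present ones, or None.
- r.state(): the state.
- r.snapshot(name): name is "scene" or "side" or "wrist"; returns a dict with "color" (480x640x3 uint8, red, green, blue), "K" (3x3 intrinsics, pixels), "R" (3x3) and "t" (3): a world point X has camera coordinates R X + t. Camera axes: x right, y down, z forward; pixel columns grow to the right and rows downward; lengths in m; the calibration is good to about 2 mm. A picture is of the moment at which its call begins. There is no depth.
A pose or a line that the arm cannot do raises r.IKError and nothing moves.
- r.finish_job(): hands the job in, once; it reports no verdict.
The state is a dict: "t": time; "joints": joint angles; "dq": joint speeds; "joint_efforts": joint torques, N m; "eef_pos": TCP position; "orientation": TCP orientation; "contact_force": force on the tool from outside, world axes, zero at the start; "wrist_torque": the same for the moment, N m; "finger_gap": finger opening in m.
Only numpy, scipy, OpenCV 4.12 (cv2) and the standard library are available. Lean on these libraries where they do the work, as an engineer would, in place of code of your own. Each camera call takes 0.05 s, during which the arm holds its last target.

## Working session

There is one attempt and no reset: what is moved stays moved. The work goes in short steps, each a Python script; the robot and the scene stay as the last script left them, time stands still between calls to the robot, and variables do not carry over. Pictures are saved under pics/ and viewed, and the job is handed in when it is done.

```bash
mkdir -p pics; cat > h.py <<'E'
from workcell import r
import numpy as np, cv2
def snap(n,f):
    s=r.snapshot(n); cv2.imwrite(f'pics/{f}.png',cv2.cvtColor(s['color'],cv2.COLOR_RGB2BGR))
    np.savez(f'pics/{f}.npz',K=s['K'],R=s['R'],t=s['t']); return s
def ray(f,u,v):
    d=np.load(f'pics/{f}.npz');K,R,t=d['K'],d['R'],d['t']
    c=-R.T@t; w=R.T@np.linalg.solve(K,[u,v,1.]); return c,w
def atz(f,u,v,z):
    c,w=ray(f,u,v); return c+w*(z-c[2])/w[2]
def tri(*obs):
    A=np.zeros((3,3));b=np.zeros(3)
    for f,u,v in obs:
        c,w=ray(f,u,v);w=w/np.linalg.norm(w);P=np.eye(3)-np.outer(w,w);A+=P;b+=P@c
    X=np.linalg.solve(A,b)
    return X,[proj(f,X)-[u,v] for f,u,v in obs]
def proj(f,X):
    d=np.load(f'pics/{f}.npz');p=d['K']@(d['R']@np.array(X)+d['t']);return p[:2]/p[2]
def crop(f,x,y,w,h,k,o):
    im=cv2.imread(f'pics/{f}.png')[y:y+h,x:x+w];cv2.imwrite(f'pics/{o}.png',cv2.resize(im,None,fx=k,fy=k,interpolation=cv2.INTER_CUBIC))
E
python3 - <<'E'
from h import *
for n in ('scene','side','wrist'): snap(n,n+'0')
s=r.state()
for k in s: print(k,np.round(s[k],3))
E
```

```text
t 0.15
joints [-0.215  0.381  1.298  0.     1.464 -0.215]
dq [ 0.    -0.002 -0.005  0.    -0.001 -0.001]
joint_efforts [ 2.0000e-03 -4.4862e+01 -2.3134e+01 -0.0000e+00  4.0000e-03 -0.0000e+00]
eef_pos [0.55 0.   0.22]
orientation [-2.221e+00 -2.221e+00  1.000e-03]
contact_force [-0.458 -0.245 -0.003]
wrist_torque [ 0.003  0.016 -0.052]
finger_gap 0.085
```

View pics/scene0.png

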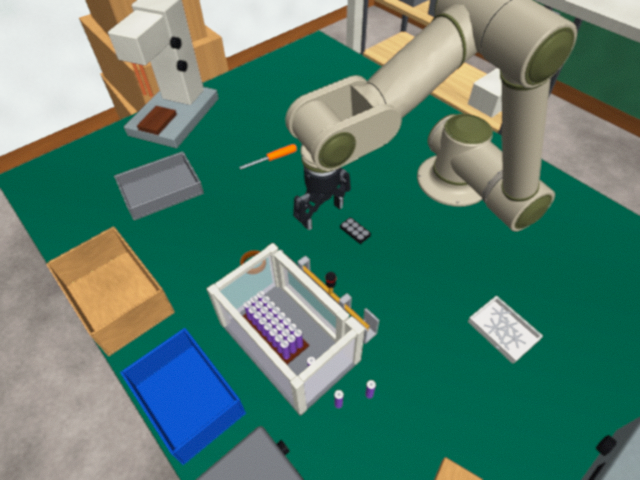

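View pics/side0.png

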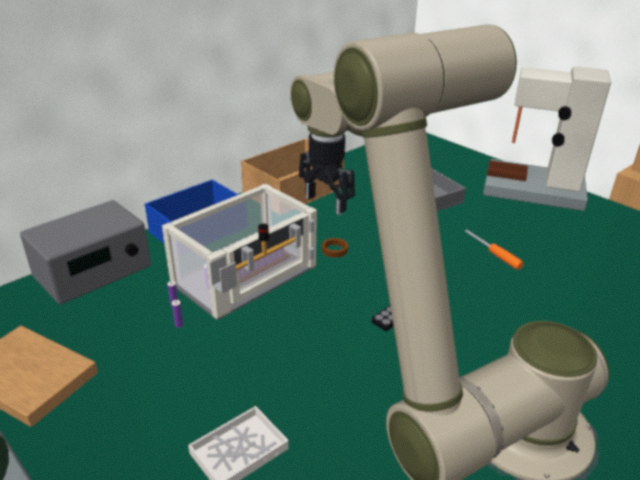

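View pics/wrist0.png

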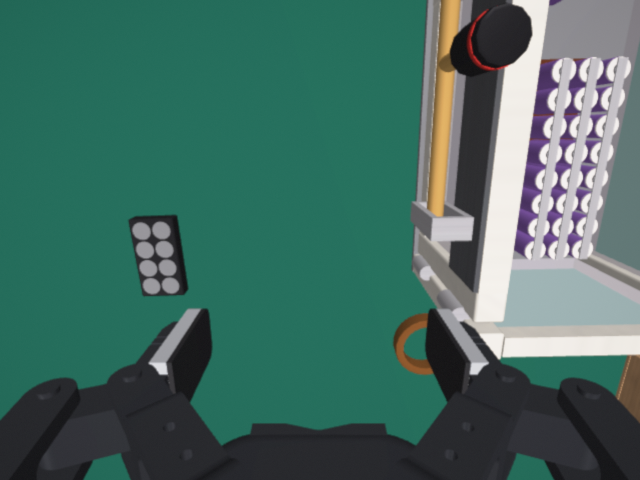

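```bash
python3 - <<'E'
from h import *
crop('wrist0',400,0,240,360,1.6,'w_c'); crop('scene0',200,230,200,180,4,'s_c'); crop('side0',150,170,190,150,4,'d_c')
print('knobtop',atz('wrist0',501,37,.204))
print('guide top', atz('wrist0',444,228,.165))
print('rod', atz('wrist0',438,205,.13),atz('wrist0',449,10,.13))
print('gate top edge', atz('wrist0',475,318,.162),atz('wrist0',520,20,.162))
print('tape',atz('wrist0',425,345,.01),'carrier',atz('wrist0',158,255,.016))
E
```

```text
knobtop [0.6250466  0.11008982 0.204     ]
guide top [0.62358607 0.01884127 0.165     ]
rod [0.63021166 0.02537412 0.13      ] [0.62554028 0.13950827 0.13      ]
gate top edge [ 0.65047546 -0.04148913  0.162     ] [0.6519307  0.12653447 0.162     ]
tape [ 0.67023159 -0.15912511  0.01      ] carrier [ 0.38549578 -0.04989623  0.016     ]
```

View pics/w_c.png

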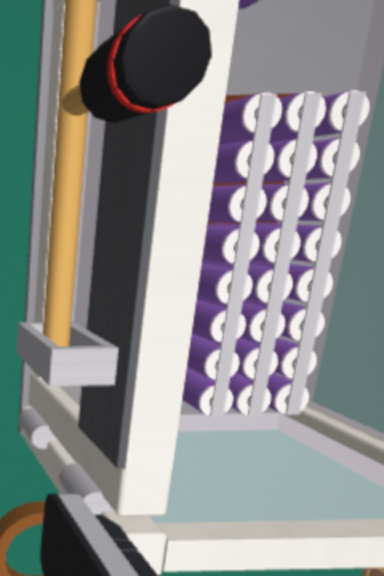

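View pics/s_c.png

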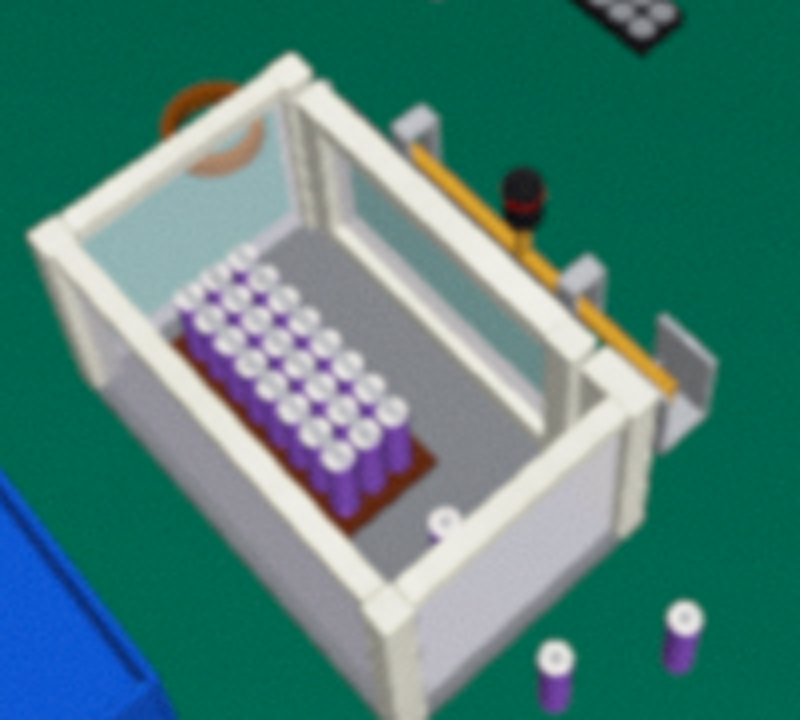

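View pics/d_c.png

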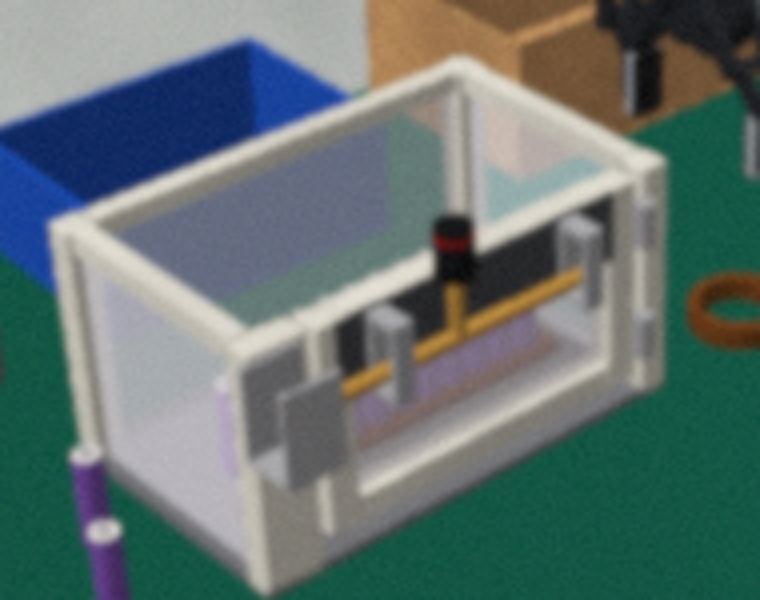

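```bash
python3 - <<'E'
from h import *
from scipy.spatial.transform import Rotation as Ro
print(tri(('wrist0',501,37),('scene0',331.2,274),('side0',263.3,225.5)))
R0=Ro.from_rotvec(r.state()['orientation']).as_matrix(); print(R0.round(3))
yaw=0.03
for sgn in (1,-1):
    y=sgn*np.array([-np.sin(yaw),np.cos(yaw),0]); z=np.array([0,0,-1]); x=np.cross(y,z)
    rv=Ro.from_matrix(np.c_[x,y,z]).as_rotvec()
    print(sgn,rv,r.inverse_kinematics([.56,.10,.27],rv),r.inverse_kinematics([.625,.11,.192],rv))
E
```

```text
(array([0.62444463, 0.11136653, 0.2053311 ]), [array([ 0.52321664, -4.31007423]), array([-0.50192627,  0.09678437]), array([0.56231342, 0.05240502])])
[[-0.     1.    -0.001]
 [ 1.     0.     0.   ]
 [ 0.    -0.001 -1.   ]]
1 [ 0.04712212 -3.14123923 -0.        ] [-3.13428362e-02  3.85894086e-01  1.14719690e+00 -4.44089210e-16
  1.60850167e+00 -1.63213916e+00] [-1.20129882e-02  5.50755136e-01  1.09148611e+00 -4.44089210e-16
  1.49935141e+00 -1.61280932e+00]
-1 [3.14123923 0.04712212 0.        ] [-3.13428362e-02  3.85894086e-01  1.14719690e+00 -4.44089210e-16
  1.60850167e+00  1.50945349e+00] [-1.20129882e-02  5.50755136e-01  1.09148611e+00 -4.44089210e-16
  1.49935141e+00  1.52878334e+00]
```

```bash
cat >> h.py <<'E'
from scipy.spatial.transform import Rotation as Ro
def rv(yaw):
    y=np.array([-np.sin(yaw),np.cos(yaw),0]); z=np.array([0,0,-1.]); x=np.cross(y,z)
    return Ro.from_matrix(np.c_[x,y,z]).as_rotvec()
E
python3 - <<'E'
from h import *
r.move_ptp([.6245,.111,.26],rv(.03))
snap('wrist','wrist1');snap('scene','scene1')
s=r.state();print(s['t'],s['eef_pos'],s['contact_force'])
E
```

```text
1.5083 [0.62437252 0.11061203 0.25993537] [ 0.46948798  0.93996233 -0.91319154]
```

View pics/wrist1.png

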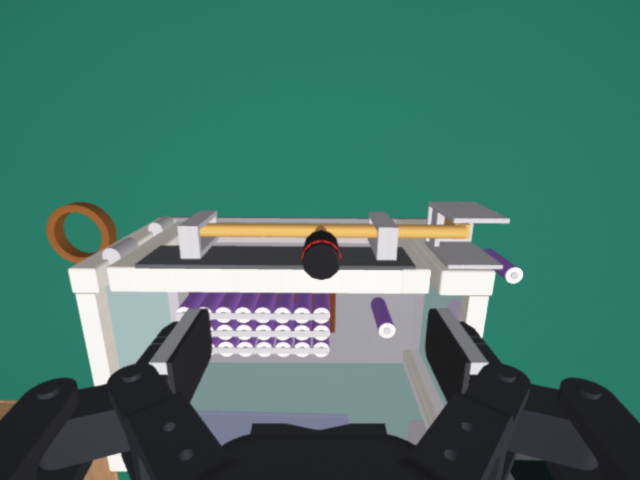

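```bash
python3 - <<'E'
from h import *
crop('wrist1',60,180,470,130,1.7,'w1c')
print('knobtop',atz('wrist1',321,262,.204))
a,b=atz('wrist1',110,269,.162),atz('wrist1',429,269,.162);print(a,b,b-a)
a,b=atz('wrist1',202,230.5,.13),atz('wrist1',468,232,.13);print(a,b,b-a)
E
```

```text
knobtop [0.62596691 0.1110509  0.204     ]
[ 0.6511981  -0.04150709  0.162     ] [0.64453555 0.19049626 0.162     ] [-0.00666254  0.23200336  0.        ]
[0.62922437 0.01709653 0.13      ] [0.62440534 0.22840562 0.13      ] [-0.00481903  0.21130909  0.        ]
```

View pics/w1c.png

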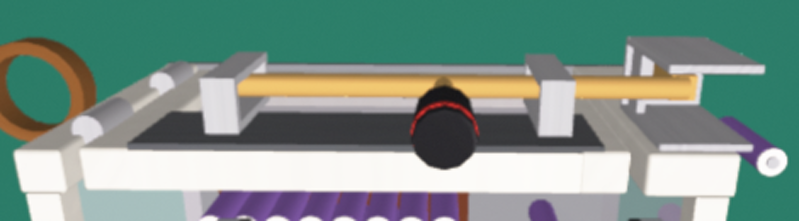

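```bash
python3 - <<'E'
from h import *
r.move_l([.626,.111,.191],rv(.025),speed=.1,threshold=8)
s=r.state();print(s['t'],s['eef_pos'],s['contact_force'])
r.grip(0.0)
s=r.state();print(s['t'],s['eef_pos'],s['contact_force'],s['finger_gap'])
snap('wrist','wrist2');snap('side','side2')
E
```

```text
2.35 [0.62631197 0.11099642 0.19172726] [ 0.1800367   1.13488006 -0.73584839]
3.0167 [0.62610982 0.11107804 0.19153718] [-0.50597341  0.92846325  4.85463416] 0.01823425263331982
```

View pics/wrist2.png

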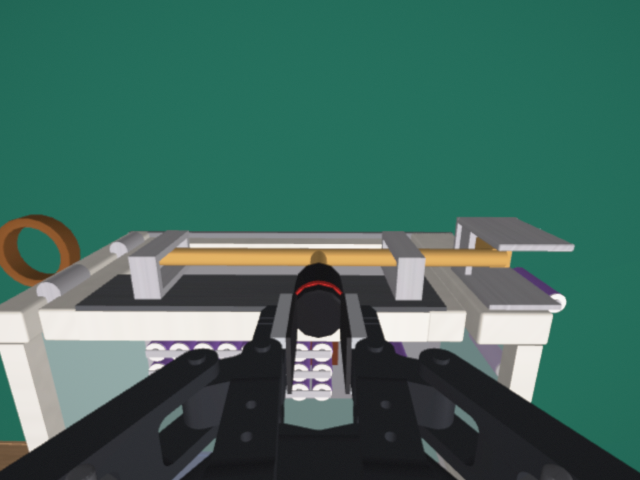

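```bash
python3 - <<'E'
from h import *
for X in ([.6261,.1111,.1915],[.626,.111,.204],[.626,.111,.170],[.615,.111,.204],[.637,.111,.204]): print(X,proj('wrist2',X))
crop('wrist2',220,220,200,200,3,'w2c'); crop('side2',210,190,120,100,6,'d2c')
E
```

```text
[0.6261, 0.1111, 0.1915] [321.30659256 300.8098923 ]
[0.626, 0.111, 0.204] [321.30413334 313.76576722]
[0.626, 0.111, 0.17] [320.7936441  281.86072864]
[0.615, 0.111, 0.204] [322.0344797  289.98194288]
[0.637, 0.111, 0.204] [320.60363562 336.57756677]
```

View pics/w2c.png

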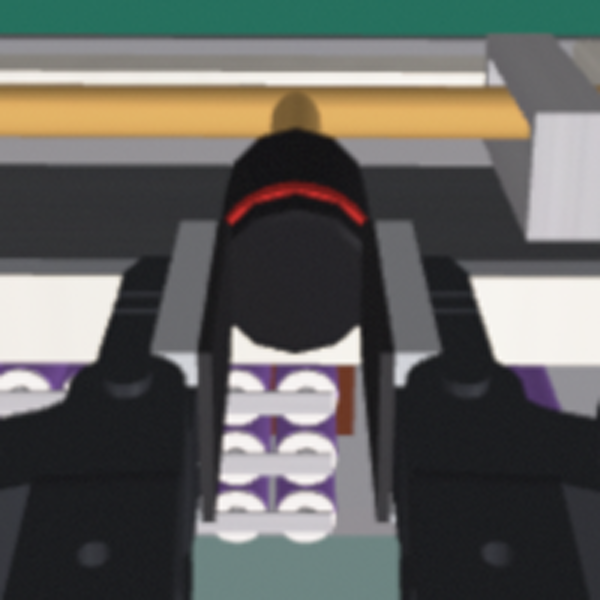

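View pics/d2c.png

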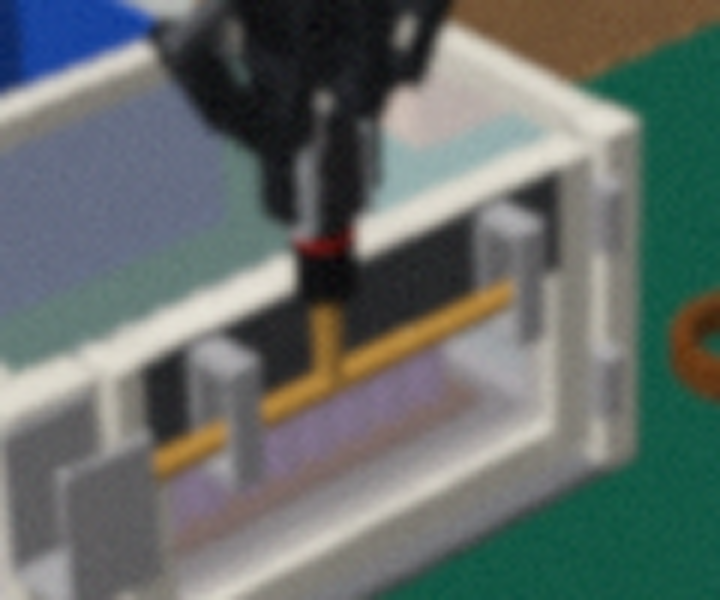

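```bash
python3 - <<'E'
from h import *
p=r.state()['eef_pos'];ori=rv(.025)
f=lambda:print([np.round(r.state()[k],4) for k in ('t','eef_pos','contact_force','finger_gap')])
b=r.move_l([p[0],p[1],p[2]+.012],ori,speed=.03,threshold=15);f()
if not b:
    b=r.move_l([p[0],p[1],p[2]+.027],ori,speed=.03,threshold=12);print(b);f()
snap('wrist','wrist3');snap('side','side3');f()
crop('side3',210,190,120,100,6,'d3c');crop('wrist3',220,220,200,200,3,'w3c')
E
```

```text
[np.float64(3.6833), array([0.626 , 0.1111, 0.2034]), array([-0.0267,  0.3178, -2.6943]), np.float64(0.0186)]
True
[np.float64(4.0917), array([0.6257, 0.111 , 0.2136]), array([-0.2225, -0.1122, -0.2935]), np.float64(0.0033)]
[np.float64(4.1917), array([0.6255, 0.1111, 0.2128]), array([-0.3454,  0.594 , -0.834 ]), np.float64(-0.0004)]
```

View pics/d3c.png

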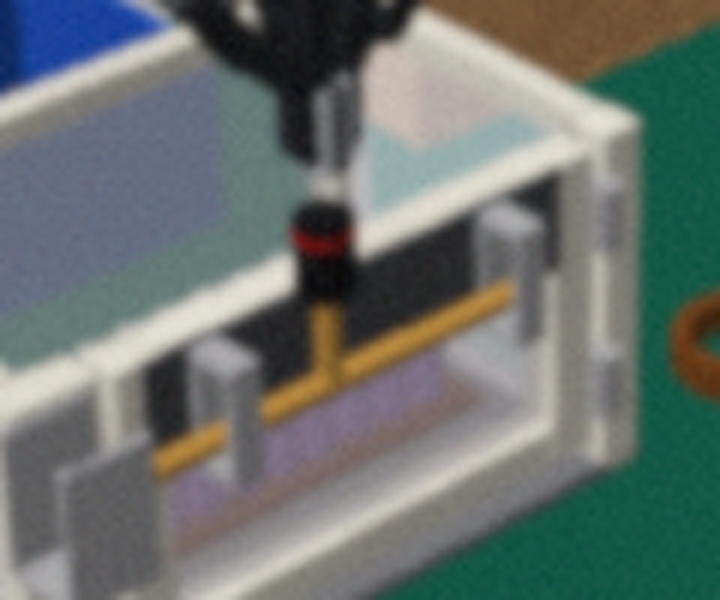

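View pics/wrist3.png

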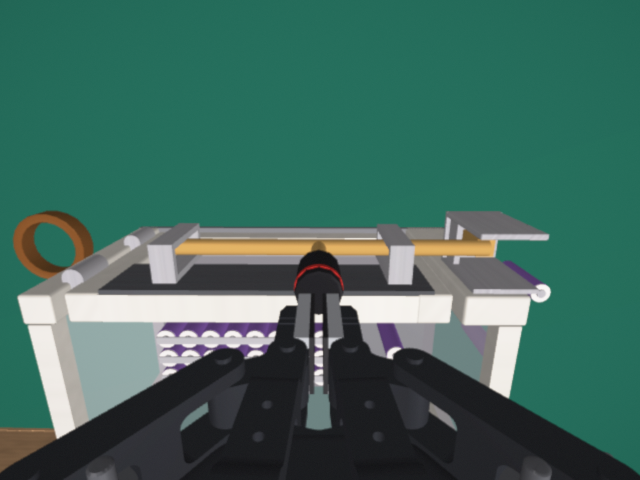

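```bash
python3 - <<'E'
from h import *
ori=rv(.025)
f=lambda:print([np.round(r.state()[k],4) for k in ('t','eef_pos','contact_force','finger_gap')])
r.move_l([.626,.111,.23],ori,speed=.1)
r.grip(.07);f()
snap('wrist','wrist4')
print(r.move_l([.626,.111,.179],ori,speed=.08,threshold=8));f()
r.grip(0);f()
snap('wrist','wrist5');snap('side','side5')
crop('side5',210,190,120,100,6,'d5c')
E
```

```text
[np.float64(5.1833), array([0.626, 0.111, 0.23 ]), array([-0.2345,  0.0749,  1.1801]), np.float64(0.0702)]
False
[np.float64(6.0167), array([0.6263, 0.111 , 0.1796]), array([ 1.0871, -0.4272,  0.2229]), np.float64(0.0703)]
[np.float64(6.5167), array([0.6261, 0.111 , 0.1796]), array([-1.6511,  0.2276,  4.834 ]), np.float64(0.0214)]
```

View pics/d5c.png

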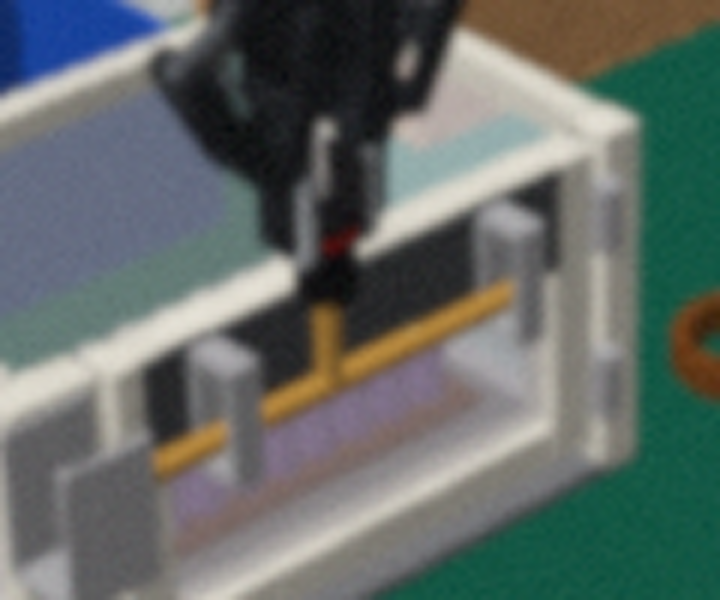

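View pics/wrist5.png

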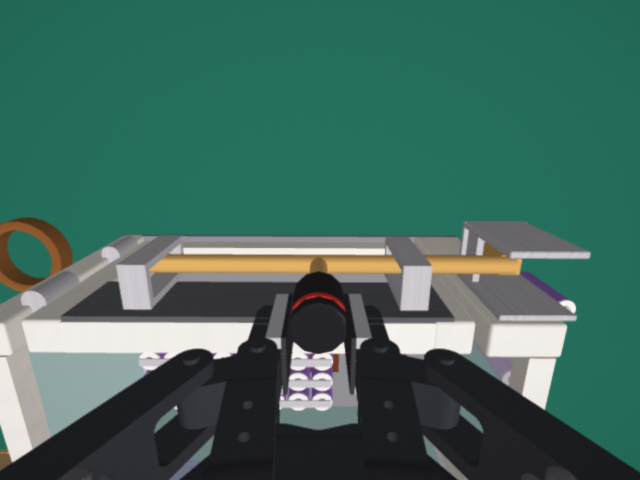

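View pics/wrist4.png

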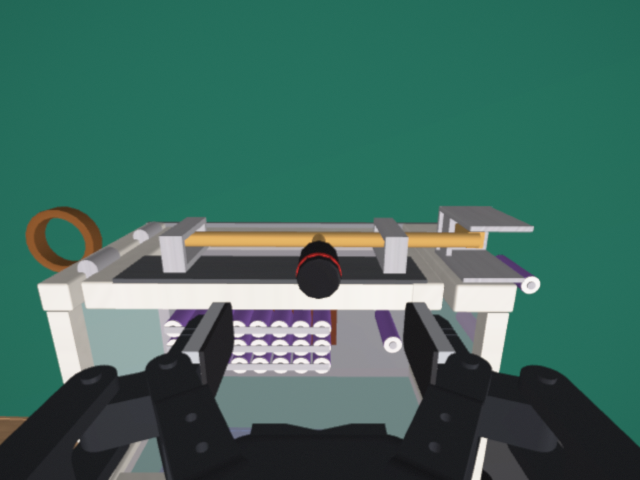

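```bash
python3 - <<'E'
from h import *
ori=rv(.025)
f=lambda:print([np.round(r.state()[k],4) for k in ('t','eef_pos','contact_force','finger_gap')])
r.grip(.045)
print(r.move_l([.626,.111,.172],ori,speed=.05,threshold=8));f()
r.grip(0);f()
p=r.state()['eef_pos']
b=r.move_l([p[0],p[1],p[2]+.018],ori,speed=.04,threshold=15);print(b);f()
snap('wrist','wrist6');snap('side','side6')
crop('side6',210,190,120,100,6,'d6c')
E
```

```text
False
[np.float64(7.2583), array([0.6258, 0.111 , 0.1714]), array([-0.2865,  0.7302,  0.3571]), np.float64(0.045)]
[np.float64(7.5917), array([0.6261, 0.111 , 0.1723]), array([-0.0245, -0.6341,  1.2866]), np.float64(0.0221)]
False
[np.float64(8.2), array([0.626 , 0.111 , 0.1904]), array([-0.0259,  0.8917, -3.4115]), np.float64(0.0217)]
```

View pics/d6c.png

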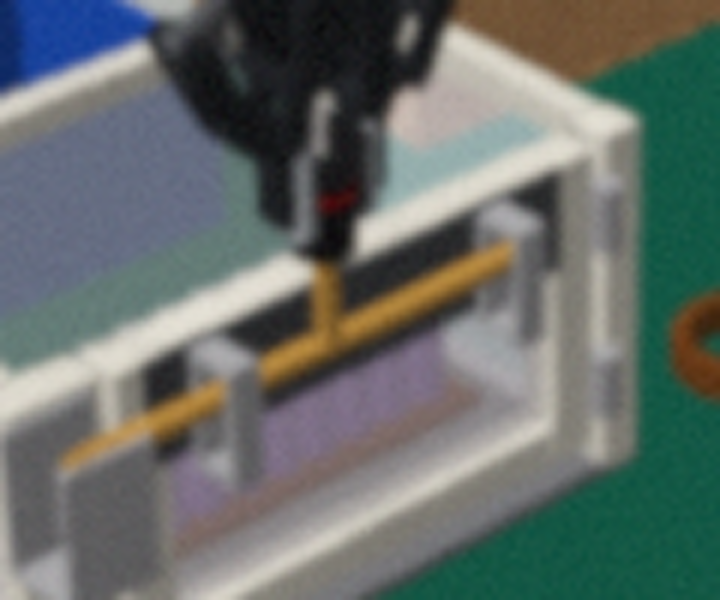

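View pics/wrist6.png

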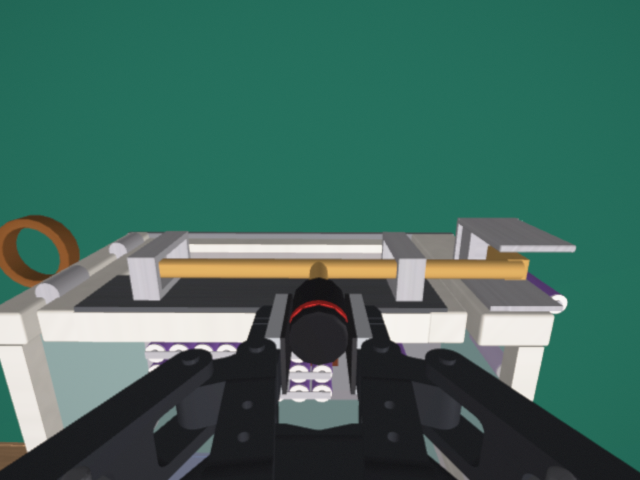

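```bash
python3 - <<'E'
from h import *
ori=rv(.025)
f=lambda:print([np.round(r.state()[k],4) for k in ('t','eef_pos','contact_force','finger_gap')])
p=np.array([.6261,.111,.1903]);d=np.array([.025,-1,0])
b=r.move_l(p+.015*d,ori,speed=.05,threshold=10);print(b);f()
if not b:
    b=r.move_l(p+.045*d,ori,speed=.06,threshold=10);print(b);f()
snap('wrist','wrist7');snap('scene','scene7')
crop('scene7',200,230,200,180,4,'s7')
E
```

```text
False
[np.float64(8.75), array([0.6264, 0.0952, 0.1902]), array([-0.3157, -1.7331, -2.9273]), np.float64(0.022)]
False
[np.float64(9.4), array([0.6271, 0.0654, 0.1902]), array([-2.4277, -0.9096, -2.8985]), np.float64(0.0224)]
```

View pics/s7.png

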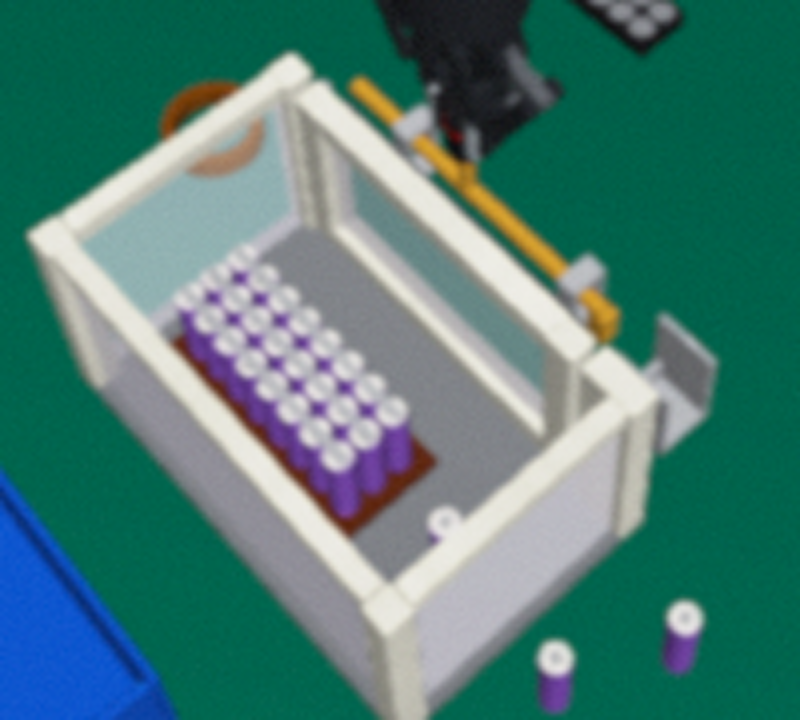

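View pics/wrist7.png

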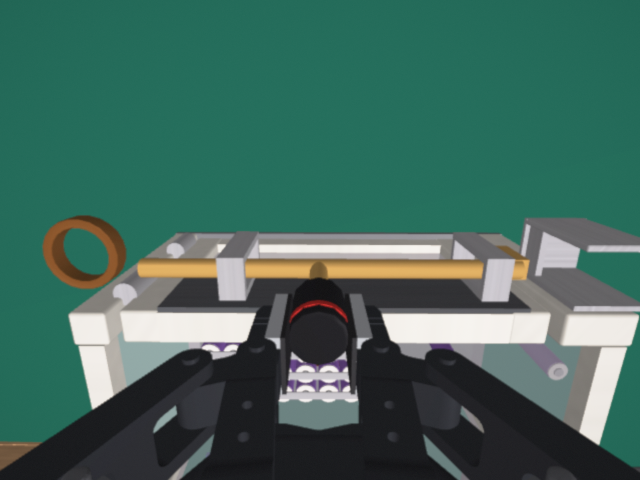

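```bash
python3 - <<'E'
from h import *
f=lambda:print([np.round(r.state()[k],4) for k in ('t','eef_pos','contact_force','finger_gap')])
p=np.array([.6271,.0654,.1902]);H=np.array([.660,-.0455,0])
rel=p-H; 
for th in np.linspace(.33/5,.33,5):
    q=H+Ro.from_rotvec([0,0,th]).apply(rel)
    b=r.move_l(q,rv(.025+th),speed=.04,threshold=25);f()
    if b: print('stop');break
snap('wrist','wrist8');snap('scene','scene8')
crop('scene8',200,200,200,180,4,'s8')
E
```

```text
[np.float64(9.85), array([0.6205, 0.0634, 0.1906]), array([ 2.4321,  1.8612, -2.799 ]), np.float64(0.0219)]
[np.float64(10.1917), array([0.6133, 0.0603, 0.1904]), array([ 2.1532,  2.6591, -2.198 ]), np.float64(0.0218)]
[np.float64(10.5333), array([0.6064, 0.0569, 0.1903]), array([ 3.3576,  1.9913, -3.0499]), np.float64(0.0223)]
[np.float64(10.875), array([0.5997, 0.0531, 0.1903]), array([ 4.0144,  1.9907, -3.7413]), np.float64(0.0219)]
[np.float64(11.2167), array([0.5933, 0.0489, 0.1903]), array([ 3.8175,  2.2063, -2.7434]), np.float64(0.0223)]
```

View pics/s8.png

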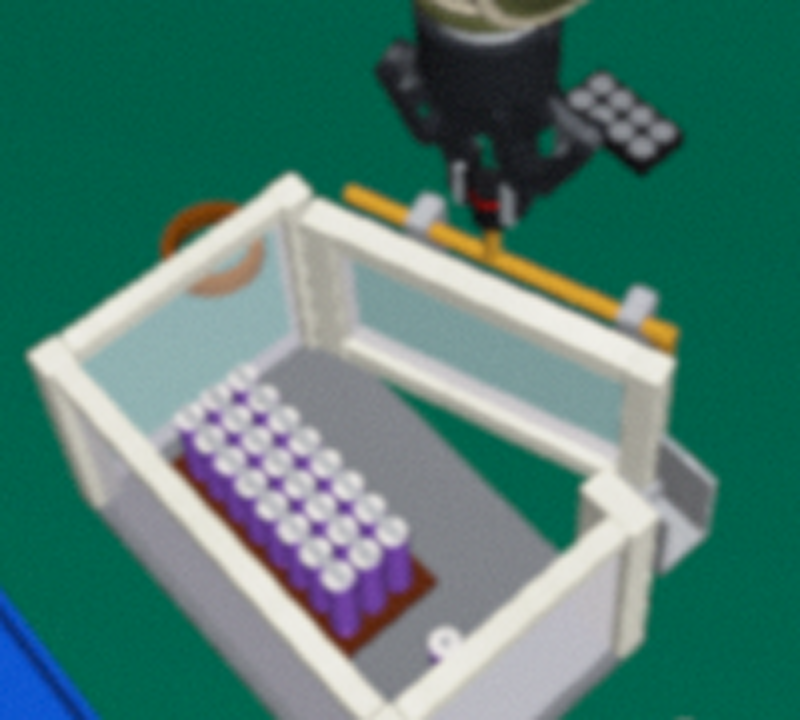

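View pics/wrist8.png

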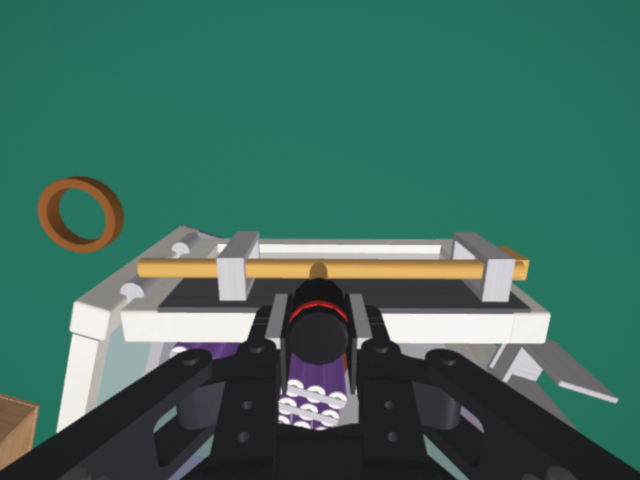

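```bash
python3 - <<'E'
from h import *
a,b=atz('wrist8',125,313,.162),atz('wrist8',548,314,.162);e=b-a
print(a,b,'gate angle',np.arctan2(-e[0],e[1])-.027)
g=atz('wrist8',318,270,.148);h=atz('wrist8',238,238,.165);print('knob-guide',np.linalg.norm((g-h)[:2]))
f=lambda:print([np.round(r.state()[k],4) for k in ('t','eef_pos','contact_force','finger_gap')])
f();r.sleep(1.0);f()
s=snap('wrist','wrist9')
print('px diff 8-9',np.abs(cv2.imread('pics/wrist8.png').astype(int)-cv2.imread('pics/wrist9.png')).mean())
r.finish_job()
E
```

```text
[ 0.64977435 -0.04440343  0.162     ] [0.57043714 0.17288159 0.162     ] gate angle 0.32308931984405104
knob-guide 0.04687409490042158
[np.float64(11.3167), array([0.5934, 0.049 , 0.1903]), array([ 4.5917,  0.8796, -1.4806]), np.float64(0.0221)]
[np.float64(12.3167), array([0.5934, 0.049 , 0.1903]), array([ 4.8569,  2.1526, -2.3597]), np.float64(0.0221)]
px diff 8-9 0.8711653645833334
the job is handed in; nothing more can be done
```

I lifted the bolt clear of the lip, drew it back and pulled the gate ajar. I handed the job in at about 12.3 s with the knob still gripped.

**First lift slipped:** My first grip was too shallow. The fingers slipped off the knob as the bolt reached its upper stop, about 22 mm up, and the bolt fell back without being drawn. I gripped again about 19 mm lower. The second lift, of 18 mm, held.

**Draw and opening:** I drew the bolt about 45 mm, with changes in tool force of only 2–3 N. I then swung the gate along its arc, again gripping throughout.

**Last checks:**
- **Gate angle:** about 0.32 rad from the wrist picture, against a target of about 0.33.
- **Bolt draw:** the knob stood about 47 mm from the hinge-side guide, which means it was drawn about 48 mm.
- **Steadiness:** the tool did not move during a 1 s hold, and the wrist view was unchanged apart from picture noise. The force on the tool was about 5 N, consistent with holding the gate's spring.
- **Grip:** the finger gap stayed at 22 mm, which is 2 mm less than the knob's stated 24 mm. I had no direct reading of the grip force.
- **Other things:** the cells, tape roll and carrier looked undisturbed in the pictures I viewed. I did not measure them, and I did not recheck the tray or screwdriver.

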